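Hang the patio lantern on its stand and close the turnbutton

TASK

Hang the red lantern by the eye in its top plate on the brass peg of the lantern stand and let go of it, then swing the stand's white turnbutton by its orange knob fully across in front of the lantern's plate, up to its stop, so that the wind cannot take the lantern off. Leave the other things on the table where they stand.

Things in the scene. Friction and masses are not known exactly. Their poses are not given: they have to be found in the camera images.
- lantern: LED lantern, 0.2-0.4 kg, 196 mm tall, red round base (radius 36), glass, red cap (radius 37 at 66 mm, 13 at 90 mm). Above 98 mm a flat upright aluminium eye plate, 10 mm thick (its x), 46 wide (its y), with a 36 mm round hole, axis along x, centre 126 mm up; solid from 144 to 196 mm, to grip across its thickness. Same if turned half round. Origin: centre of underside, z up
- lantern_eye (a point): centre of the eye, 126 mm above the lantern's underside; axes as the lantern's
- lantern_grip (a point): middle of the solid part of the plate where it can be gripped from above, 182 mm above the underside, 14 mm below the plate's top; axes as the lantern's
- stand: fixed steel stand. Origin: on the table below its post's front face; z up, peg points along -x (to the robot). Foot 120 x 170 mm behind x=0; post 34 wide, top z=216. Brass peg 10 thick, axis (0,0,190) to (-66,0,196), upturned tip to (-76,0,207) mm. Arm 18 wide at y=64, z 189-207, out to x=-82, carries the turnbutton. A hung lantern's eye centre is 13 mm below the peg axis
- peg_mid (a point): point on the peg's axis 38 mm out from the post, where the eye plate should hang; stand coordinates (-38, 0, 193.5) mm; axes as the stand's
- pivot (a point): pivot of the turnbutton (vertical axis), at the underside of its bar; stand coordinates (-72, 64, 216) mm; axes as the stand's
- turnbutton (a joint): angle (rad) of a white bar, 12 wide, z 216-226 mm, reaching 95 mm from the pivot, turning level. 0 = closed at its stop: bar along the stand's -y, across the peg tip, in front of the hung plate. Grows as it opens: 1.57 = bar along the stand's -x, more = out to +y; ends at 2.6. Stays where left; about 1 N at the knob turns it; closed fingers can push it shut
- knob_mid (a point): middle of the upright orange knob on the turnbutton bar: 16 mm diameter, 36 mm tall (z = 226 to 262 mm), 86 mm from the pivot; this point is at z = 244 mm
- tumbler: stainless steel tumbler, radius 36 mm, 100 mm tall; leave alone. Origin: centre of the underside
- ashtray: blue ceramic ashtray, radius 56 mm, 32 mm tall; leave alone. Origin: centre of the underside
- bowl: empty yellow plastic bowl, radius 70 mm, 55 mm tall; leave alone. Origin: centre of the underside
- domino_holder: clear acrylic domino holder of three tiers with dominoes, 106 x 200 x 108 mm; leave alone. Origin: centre of the underside
- clip: chrome spring clip lying flat, 75 x 34 x 24 mm; leave alone. Origin: centre of the underside
- herb_pot: terracotta pot with herbs, radius 50 mm, 80 mm tall, leaves to 160 mm; leave alone. Origin: centre of the underside
Mind the look-alikes: they are no part of the job. Of the things that look like the lantern, take the one that is farthest to the robot's left at the start.

How it is judged:
By the outcome, as a careful person would: the job done as asked, in the order asked, and still so for the second after the job is handed in, with the robot touching nothing.
It also fails if it takes over 61 s, if anything falls off the work surface, if the arm or the gripper's body presses on something with over 40 N, if the wrist force passes 120 N, or if a joint passes its speed limit or range.

ROBOT

A 6-joint arm with a two-finger parallel gripper is mounted at the origin on the work surface. World frame = base frame: x ahead of the robot, y to its left, z up, the work surface at z = 0. Lengths are in m, angles in rad, forces in N, time in s.
With the tool pointing down it reaches from about 0.35 to 0.975 m from the base axis. Payload 4.9 kg.
Tool frame: the origin (TCP) lies at the very end of the fingers, on their centre line; the grasp point (between the pads) lies 19 mm behind it; z points along the fingers, x is the direction in which the jaws open and shut, and the axes are right-handed (so a half turn about z gives the same grasp; the last joint's range is limited). The gripper opens to 85 mm and grips with 20 to 120 N. Pads are 22 mm wide; open, the fingers measure 114 mm over their backs; the gripper's body (76 mm by 85 mm) begins 54 mm behind the grasp point. The pads swing forward as they close: fully open they stand 13 mm farther back than shut.
Start: joints at [-0.119, 0.053, 1.613, -0, 1.476, -0.119], TCP at [0.625, 0, 0.231] pointing down, gripper open.
Joint ranges: [-3.01, 3.01], [-1.01, 2.22], [0.06, 2.58], [-1.02, 4.17], [0.09, 2.62], [-3.14, 3.14]. Speed limits (rad/s): [2.57, 2.57, 3.14, 3.14, 3.14, 3.14].

INTERFACE

Orientations are given as a unit quaternion [w, x, y, z].
In Python, from plant import manip, imaging gives the robot as it stands.
- The arm moves only by the shell command python3 -m pendant 'ROWS'. ROWS is JSON, a list that holds one entry, the list of rows, each a list of 7 numbers: the turn, a rotation vector about the world's x, y, z in units of pi rad (1.0 is pi rad), then the shift along the world's x, y, z in units of 250 mm (1.0 is 250 mm), then the opening, from 0 (shut) to 1 (fully open). In form: [[[ax, ay, az, tx, ty, tz, claw], ...]]. A call has 1 to 20 rows; each row shifts and turns the commanded pose from where the row before left it; what a row does not reach is not made up. A row lasts 1/8 s, in which the tool goes at most 62.5 mm and 10.7 degrees, less where a joint would pass 70% of its speed; a pose out of reach is approached as far as the arm can. A call with a number of a shift or a turn outside -1 to 1 is refused whole. A call with a gripper value outside its range is refused whole. The fingers move at their own pace and stop on an object; the grip force is fixed at half the most. Time passes only in rows, so rows that do not move let the fingers close. It gives the time, the measured TCP pose, the force and the opening at its end, in the units of the state.
- manip.state(): the state, without advancing time (a new reading comes with each control period).
- imaging.grab_frame(name): name is "scene" or "side" or "wrist"; returns a dict with "frame" (400x640x3 uint8, blue, green, red), "mtx" (3x3 intrinsics, pixels), "k1" (the pictures are not rectified: a ray, as slopes to the right and down, at radius r is drawn at 1 + k1 r^2 times it, then the intrinsics apply), "world_to_cam" (4x4, takes a point from world to camera coordinates). Camera axes: x right, y down, z forward; pixel columns grow to the right and rows downward; lengths in m; the calibration is good to about 2 mm. A picture is of the moment at which its call begins. There is no depth.
- manip.job_done(): hands the job in, once; it reports no verdict.
The state is a dict: "time": time; "joint_pos": joint angles; "joint_vel": joint speeds; "joint_efforts": joint torques, N m; "tool_pos": TCP position; "tool_rot": TCP orientation; "contact_force": force on the tool from outside, world axes, zero at the start; "ft_torque": the same for the moment, N m; "gripper_width": opening from 0.0 (shut) to 1.0 (fully open).
Only numpy, scipy, OpenCV 4.12 (cv2) and the standard library are available. Lean on these libraries where they do the work, as an engineer would, in place of code of your own. Each camera call takes 0.05 s, during which the arm holds its last target. There are 200 camera calls.

## Working session

There is one attempt and no reset: what is moved stays moved. The work goes in short steps, Python scripts to look and compute and a shell command to move; the robot and the scene stay as the last step left them, time stands still between calls to the robot, and variables do not carry over. Pictures are saved under pics/ and viewed, about 8 in all and at most 12, crops included, and the job is handed in when it is done.

```bash
ls; mkdir -p pics
cat > h.py <<'E'
import numpy as np, cv2
from plant import manip, imaging
def grab(n):
    f=imaging.grab_frame(n); f['n']=n; np.save(f'pics/{n}.npy',f,allow_pickle=True); return f
def load(n): return np.load(f'pics/{n}.npy',allow_pickle=True).item()
def ray(f,u,v):
    K=f['mtx']; d=cv2.undistortPoints(np.array([[[u,v]]],float),K,np.array([f['k1'],0,0,0.]))[0,0]
    T=f['world_to_cam']; R=T[:3,:3]; o=-R.T@T[:3,3]; w=R.T@np.array([d[0],d[1],1.]); return o,w/np.linalg.norm(w)
def onz(f,u,v,z):
    o,w=ray(f,u,v); return o+w*(z-o[2])/w[2]
def proj(f,P):
    T=f['world_to_cam']; p,_=cv2.projectPoints(np.array(P,float).reshape(-1,3),cv2.Rodrigues(T[:3,:3])[0],T[:3,3],f['mtx'],np.array([f['k1'],0,0,0.])); return p[:,0]
def tri(a,b):
    (o1,w1),(o2,w2)=a,b; A=np.stack([w1,-w2],1); s=np.linalg.lstsq(A,o2-o1,rcond=None)[0]
    p,q=o1+s[0]*w1,o2+s[1]*w2; return (p+q)/2,np.linalg.norm(p-q)
E
python3 - <<'E'
from h import *
np.set_printoptions(precision=3,suppress=True)
for n in ('scene','side','wrist'):
    f=grab(n); cv2.imwrite(f'pics/{n}0.png',f['frame']); T=f['world_to_cam']; print(n,-T[:3,:3].T@T[:3,3],T[2,:3])
print(manip.state())
E
```

```text
pics
scene [1.272 0.203 1.136] [-0.58  -0.206 -0.788]
side [ 0.335 -0.938  0.986] [ 0.177  0.718 -0.673]
wrist [0.626 0.068 0.372] [-0.001 -0.271 -0.963]
{'time': 0.15, 'joint_pos': array([-0.119,  0.053,  1.614, -0.   ,  1.476, -0.119]), 'joint_vel': array([ 0.001, -0.003, -0.005, -0.001,  0.001,  0.   ]), 'joint_efforts': array([  0.001, -39.424, -37.072,  -0.   ,   0.005,   0.   ]), 'tool_pos': array([0.624, 0.   , 0.23 ]), 'tool_rot': array([-0.   ,  1.   ,  0.   , -0.001]), 'contact_force': array([-0.048,  0.317, -0.137]), 'ft_torque': array([-0.007,  0.031, -0.084]), 'gripper_width': 0.9945320357561662}
```

View pics/scene0.png

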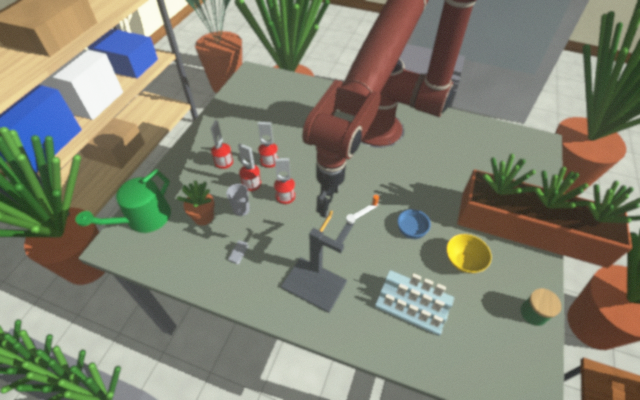

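View pics/side0.png

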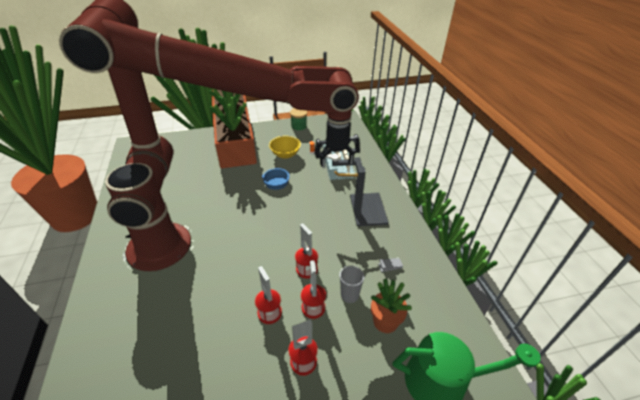

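Scene view: four red lanterns at about (222,156), (268,153), (250,178) and (285,188). The stand is at (320,270), the brass peg at (326,222), and the white bar with its orange knob at (375,200). In the scene view +y is to the right; the side view shows the same lanterns. Next I measure them.

Run:
```python
from h import *
np.set_printoptions(precision=3,suppress=True)
for n in ('scene','side'):
    f=load(n); h=cv2.cvtColor(f['frame'],cv2.COLOR_BGR2HSV)
    m=(((h[...,0]<4)|(h[...,0]>175))&(h[...,1]>190)&(h[...,2]>110)).astype(np.uint8)
    m=cv2.morphologyEx(m,cv2.MORPH_CLOSE,np.ones((5,5)))
    k,l,s,c=cv2.connectedComponentsWithStats(m)
    for i in range(1,k):
        if s[i,4]>60: print(n,'red',s[i],c[i],'at z.04',onz(f,*c[i],.045))
    for nm,lo,hi in (('orange',(6,170,150),(14,255,255)),('brass',(15,110,90),(24,255,255)),('white',(0,0,215),(180,40,255))):
        k,l,s,c=cv2.connectedComponentsWithStats(cv2.inRange(h,np.array(lo),np.array(hi)))
        for i in range(1,k):
            if s[i,4]>12 and (270<c[i][0]<420) and 100<c[i][1]<300: print(n,nm,s[i],c[i])
f=load('scene')['frame']; g=load('side')['frame']
a=cv2.resize(f[110:260,200:400],None,fx=4,fy=4,interpolation=cv2.INTER_CUBIC)
b=cv2.resize(g[110:400,230:430],None,fx=2,fy=2,interpolation=cv2.INTER_CUBIC)
cv2.imwrite('pics/c1.png',a)
cv2.imwrite('pics/c2.png',cv2.resize(g[130:280,250:410],None,fx=4,fy=4,interpolation=cv2.INTER_CUBIC))
```

```text
scene orange [374 196   4   8  24] [375.417 198.958]
scene brass [320 211  12  20  63] [325.873 221.476]
scene white [347 206  29  16 147] [359.51  213.245]
scene white [388 272  64  33 388] [419.216 289.26 ]
scene white [414 274   7   5  16] [416.75 276.  ]
scene white [387 294   7   5  23] [390.217 296.043]
side red [296 249  21  16 183] [304.497 257.262] at z.04 [ 0.471 -0.199  0.045]
side red [302 285  23  21 221] [309.869 296.448] at z.04 [ 0.457 -0.344  0.045]
side red [256 291  24  21 275] [266.858 301.676] at z.04 [ 0.332 -0.333  0.045]
side red [307 341  10  20  79] [312.392 348.709] at z.04 [ 0.43  -0.498  0.045]
side red [289 343  17  21 197] [296.929 354.807] at z.04 [ 0.387 -0.505  0.045]
side brass [289 108  19  10 103] [298.379 113.058]
side brass [270 137  31  22 494] [284.694 146.462]
side brass [335 172  23   5  40] [345.975 174.375]
side white [405  84  23  83 570] [415.13  123.225]
side white [392  87  11  38 183] [396.885 105.011]
side white [400  86  15  50 299] [406.375 109.522]
side white [385  88   8  27 113] [388.381 100.416]
side white [278 103  14  10  99] [283.242 107.535]
side white [399 147   4   7  16] [400.562 150.062]
side white [329 153  13   6  41] [335.049 155.317]
side white [339 167   7   4  24] [342.042 168.75 ]
side white [402 180   5   8  17] [403.706 183.412]
side white [301 224  10   9  32] [305.75  228.156]
side white [311 262   4   9  22] [312.545 266.136]
```

View pics/c1.png

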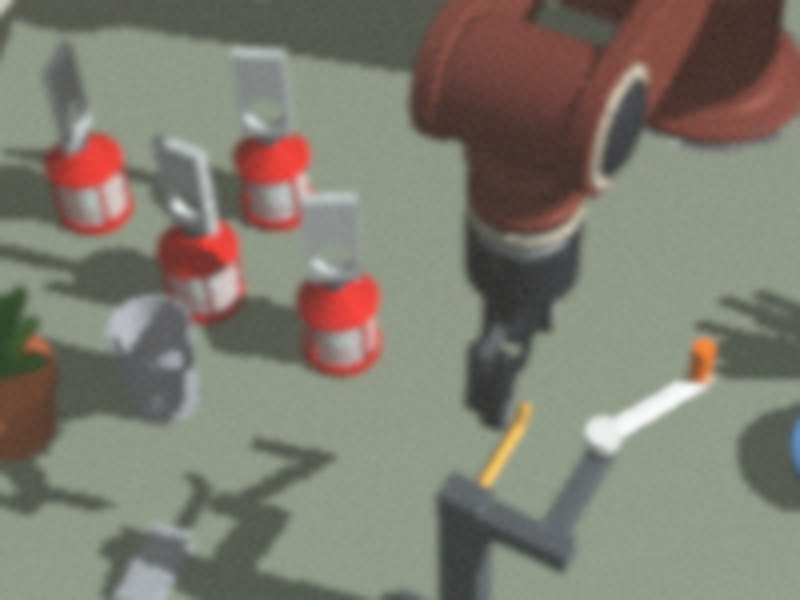

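View pics/c2.png

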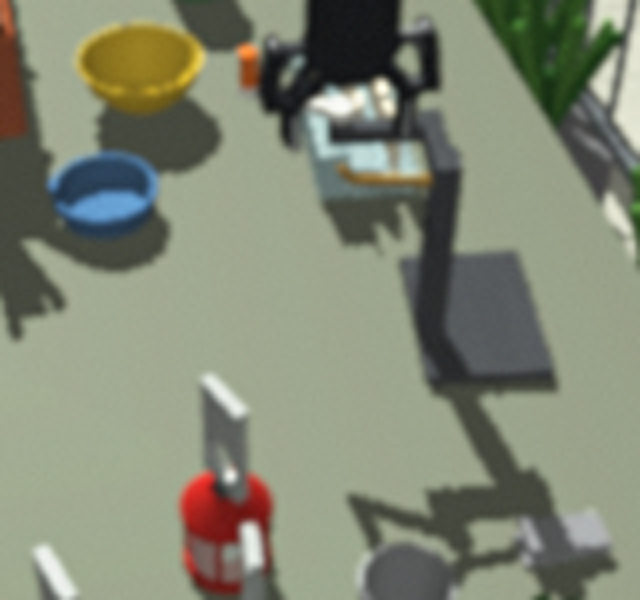

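The candidates are the lanterns at scene (222,156), (268,153), (250,178) and (285,188). The side view puts the last one at y≈-0.20 and the others at y≤-0.33, so (285,188) is the robot's leftmost. The crop shows its plate clearly, with its top edge from (276,158) to (289,158). Next I compute the plate, stand and knob positions.

Run:
```python
from h import *
np.set_printoptions(precision=4,suppress=True)
a=load('scene'); b=load('side')
S=lambda u,v:(200+u/4,110+v/4); D=lambda u,v:(250+u/4,130+v/4)
for nm,p,z in (('plateTL',S(305,194),.196),('plateTR',S(357,194),.196),('pivot',S(603,433),.226),('knobtop',S(706,342),.262),('pegtip',S(527,404),.207),('pegroot',S(485,485),.190),('postcornerL',S(442,488),.216),('postfront',S(457,476),.216),('armcornerR',S(574,545),.207),('tumbler top',S(148,312),.1),('lantern base bottom',S(340,372),0)):
    print(nm,np.round(p,1),onz(a,*p,z))
for nm,p,z in (('plate far-left',D(203,378),.196),('plate near-right',D(245,412),.196),('knobtop',D(248,46),.262),('pegtip',D(342,168),.207),('pegroot',D(430,182),.19),('footFR',D(430,387),.0),('footBR',D(555,385),.0),('footBL',D(518,253),0),('footFL',D(402,262),0)):
    print('side',nm,np.round(p,1),onz(b,*p,z))
print(tri(ray(a,*S(706,342)),ray(b,*D(248,46))),tri(ray(a,*S(527,404)),ray(b,*D(342,168))))
print(a['k1'],a['mtx'][0,0])
```

```text
plateTL [276.2 158.5] [ 0.48   -0.2313  0.196 ]
plateTR [289.2 158.5] [ 0.4649 -0.1918  0.196 ]
pivot [350.8 218.2] [0.6411 0.0715 0.226 ]
knobtop [376.5 195.5] [0.5659 0.121  0.262 ]
pegtip [331.8 211. ] [0.6229 0.0095 0.207 ]
pegroot [321.2 231.2] [0.6887 0.0015 0.19  ]
postcornerL [310.5 232. ] [ 0.7175 -0.0198  0.216 ]
postfront [314.2 229. ] [ 0.7046 -0.0136  0.216 ]
armcornerR [343.5 246.2] [0.7233 0.0784 0.207 ]
tumbler top [237. 188.] [ 0.571  -0.3432  0.1   ]
lantern base bottom [285. 203.] [ 0.5043 -0.2023  0.    ]
side plate far-left [300.8 224.5] [ 0.4631 -0.1959  0.196 ]
side plate near-right [311.2 233. ] [ 0.4859 -0.2357  0.196 ]
side knobtop [312.  141.5] [0.5692 0.1251 0.262 ]
side pegtip [335.5 172. ] [0.6244 0.0079 0.207 ]
side pegroot [357.5 175.5] [ 0.6993 -0.0069  0.19  ]
side footFR [357.5 226.8] [ 0.6946 -0.0697  0.    ]
side footBR [388.8 226.2] [ 0.807 -0.093  0.   ]
side footBL [379.5 193.2] [0.8377 0.0867 0.    ]
side footFL [350.5 195.5] [0.7198 0.0999 0.    ]
(array([0.5682, 0.1212, 0.2647]), np.float64(0.000142619015616998)) (array([0.6239, 0.009 , 0.2069]), np.float64(0.0019317598549962285))
-0.036958689682129175 396.6144947899798
```

```bash
python3 -m pendant '[[[0,0,0.014,-0.075,-0.107,0.035,1],[0,0,0.014,-0.075,-0.107,0.035,1],[0,0,0.014,-0.075,-0.107,0.035,1],[0,0,0.014,-0.075,-0.107,0.035,1],[0,0,0.014,-0.075,-0.107,0.035,1],[0,0,0.014,-0.075,-0.107,0.035,1],[0,0,0.014,-0.075,-0.107,0.035,1],[0,0,0.014,-0.075,-0.107,0.035,1],[0,0,0,0,0,0,1],[0,0,0,0,0,0,1]]]'
python3 - <<'E'
from h import *
a=grab('wrist'); cv2.imwrite('pics/w1.png',a['frame'])
grab('scene');s=grab('side'); c=load('scene')['frame'][150:330,240:440]
cv2.imwrite('pics/s1.png',np.vstack([cv2.resize(c,(640,576))[:0], cv2.resize(c,(660,594),interpolation=cv2.INTER_CUBIC)]))
E
```

```text
time: 1.4
tool_pos: [0.475, -0.2136, 0.3008]
tool_rot: [-0.0, 0.985, 0.175, -0.0]
contact_force: [0.6, -0.6, -0.0]
gripper_width: 1.0Traceback (most recent call last):
  File "<stdin>", line 4, in <module>
    return _nx.concatenate(arrs, 0, dtype=dtype, casting=casting)
           ~~~~~~~~~~~~~~~^^^^^^^^^^^^^^^^^^^^^^^^^^^^^^^^^^^^^^^
ValueError: all the input array dimensions except for the concatenation axis must match exactly, but along dimension 1, the array at index 0 has size 640 and the array at index 1 has size 660
```

View pics/w1.png

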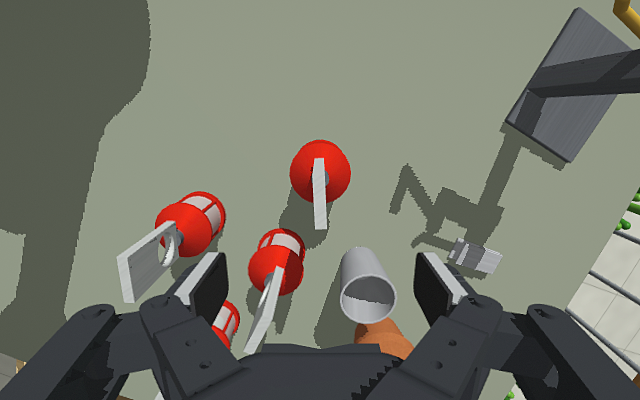

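Close view: the chosen lantern's cap is centred near (320,171). Its plate is seen almost edge-on, from (319,160) down to (320,228), well aligned with the jaws. The stand is at the upper right. Next I compute the plate's offset.

Run:
```python
from h import *
np.set_printoptions(precision=4,suppress=True)
a=load('wrist'); s=manip.state(); print(s['tool_pos'])
im=a['frame']; g=cv2.cvtColor(im,cv2.COLOR_BGR2HSV)
for v in range(156,234,4):
    r=np.where((g[v,300:340,1]<60)&(g[v,300:340,2]>150))[0]; print(v,r[[0,-1]]+300 if len(r) else None, im[v,320])
h=g; m=(((h[...,0]<4)|(h[...,0]>175))&(h[...,1]>150)&(h[...,2]>80)).astype(np.uint8); m[:, :285]=0; m[:,356:]=0; m[210:]=0
c=max(cv2.findContours(m,0,2)[0],key=cv2.contourArea); hull=cv2.convexHull(c); (cx,cy),r=cv2.minEnclosingCircle(hull); print(cx,cy,r,onz(a,cx,cy,.066))
c=np.array([onz(a,*p[0],.066)[:2] for p in hull]); print(c.min(0),c.max(0),c.mean(0), (c.min(0)+c.max(0))/2)
for p in ((314,228.5),(326.5,228.5)): print(onz(a,*p,.196))
for yaw in (17,20,23):
  R=np.deg2rad(yaw); X=np.array([np.cos(R),np.sin(R)]);Y=np.array([-X[1],X[0]]); o=np.array([.4735,-.2136])
  print(yaw,proj(a,[np.r_[o+X*.005*i+Y*.023*j,.196] for j in (1,-1) for i in (-1,1)]).round(1).tolist())
```

```text
[ 0.4752 -0.2132  0.3007]
156 None [ 18  31 228]
160 [314 323] [194 195 190]
164 [314 323] [192 194 191]
168 [313 323] [191 194 190]
172 [313 324] [193 195 191]
176 [312 324] [188 189 184]
180 [313 324] [193 197 192]
184 [313 324] [188 191 187]
188 [313 325] [190 192 188]
192 [313 325] [192 196 191]
196 [313 325] [192 196 191]
200 [313 339] [193 195 191]
204 [314 339] [192 195 191]
208 [314 339] [189 192 187]
212 [314 339] [189 192 188]
216 [315 339] [191 194 191]
220 [315 339] [191 192 188]
224 [315 339] [192 195 191]
228 [315 339] [192 194 191]
232 [328 339] [80 92 87]
319.663330078125 171.21495056152344 31.724639892578125 [ 0.4747 -0.2129  0.066 ]
[ 0.4391 -0.2524] [ 0.5126 -0.1753] [ 0.4763 -0.2104] [ 0.4758 -0.2138]
[ 0.4791 -0.2379  0.196 ]
[ 0.4889 -0.2343  0.196 ]
17 [[312.8, 171.4], [325.5, 172.1], [310.2, 226.2], [322.2, 226.8]]
20 [[311.3, 171.7], [324.0, 171.7], [311.6, 226.6], [323.7, 226.6]]
23 [[309.8, 172.1], [322.4, 171.5], [313.1, 226.8], [325.1, 226.3]]
```

The plate centre is about (0.4755,-0.213) with yaw about 21.5°. The TCP is already over it, so I go down 138 mm, turn 1.5° and close.

```bash
python3 -m pendant '[[[0,0,0.008,0,0,-0.09,1],[0,0,0,0,0,-0.1,1],[0,0,0,0,0,-0.1,1],[0,0,0,0,0,-0.1,1],[0,0,0,0,0,-0.09,1],[0,0,0,0,0,-0.07,1],[0,0,0,0,0,0,1],[0,0,0,0,0,0,0],[0,0,0,0,0,0,0],[0,0,0,0,0,0,0],[0,0,0,0,0,0,0],[0,0,0,0,0,0,0],[0,0,0,0,0,0,0],[0,0,0,0,0,0,0],[0,0,0,0,0,0,0]]]'
```

```text
time: 3.42
tool_pos: [0.4751, -0.2142, 0.1642]
tool_rot: [0.0, 0.982, 0.187, 0.0]
contact_force: [-0.6, 0.2, 3.7]
gripper_width: 0.107
```

```bash
python3 -m pendant '[[[0,0,0,0,0,0.04,0],[0,0,0,0,0,0.08,0],[0,0,0,0,0,0.12,0],[0,0,0,0,0,0.12,0],[0,0,0,0,0,0.1,0],[0,0,0,0,0,0.06,0],[0,0,0,0,0,0,0],[0,0,0,0,0,0,0]]]'
python3 - <<'E'
from h import *
a=load('wrist'); f=grab('scene'); s=grab('side')
c=f['frame'][180:310,260:440]
cv2.imwrite('pics/s2.png',cv2.resize(c,None,fx=4,fy=4,interpolation=cv2.INTER_CUBIC))
cv2.imwrite('pics/s3.png',cv2.resize(s['frame'][130:250,290:410],None,fx=5,fy=5,interpolation=cv2.INTER_CUBIC))
E
```

```text
time: 4.42
tool_pos: [0.4745, -0.2137, 0.2925]
tool_rot: [-0.001, 0.982, 0.187, -0.001]
contact_force: [0.7, 0.4, -2.7]
gripper_width: 0.105
```

View pics/s2.png

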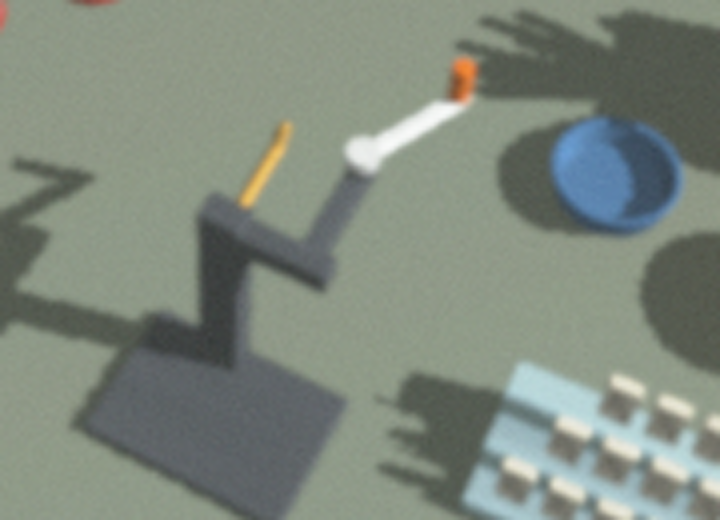

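View pics/s3.png

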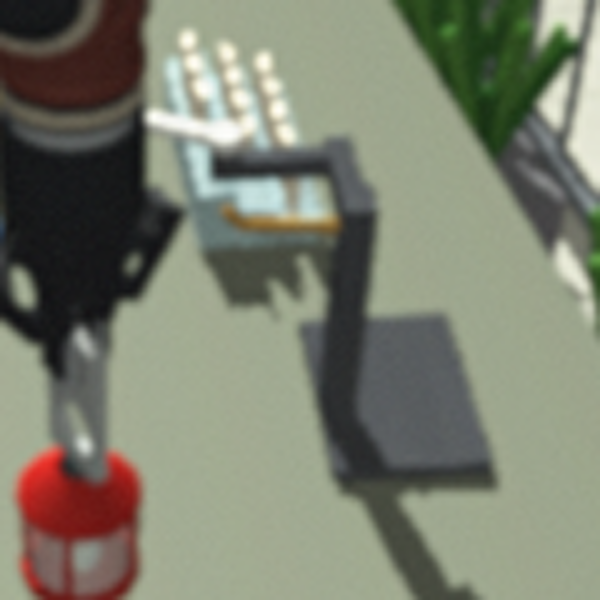

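Both crops show the lantern hanging in the grip. The stand is now clear: peg tip at scene crop (288,123) and side crop (228,210), pivot disc at (364,152) and (243,130), foot fully visible.

Run:
```python
from h import *
np.set_printoptions(precision=4,suppress=True)
a=load('scene'); b=load('side')
S=lambda u,v:(260+u/4,180+v/4); D=lambda u,v:(290+u/5,130+v/5)
for nm,p,q in (('tip',(288,124),(227,209)),('root',(245,205),(340,224)),('pivot',(364,151),(243,130))): print(nm,tri(ray(a,*S(*p)),ray(b,*D(*q))))
ang=lambda p,q:np.rad2deg(np.arctan2(*(q-p)[[1,0]]))
ft=[onz(a,*S(*p),.008) for p in ((85,425),(278,522),(345,402))]; print(ft,ang(ft[0],ft[1])-90,ang(ft[2],ft[1]))
fs=[onz(b,*D(*p),.008) for p in ((335,472),(492,472),(447,315),(303,322))]; print(fs,ang(fs[0],fs[3])-90,ang(fs[1],fs[2])-90,ang(fs[0],fs[1]),ang(fs[3],fs[2]))
# line fits: peg brass pixels in each view, slope of plane intersection
for f,box in ((a,(315,205,340,235)),(b,(330,165,362,180))):
    h=cv2.cvtColor(f['frame'],cv2.COLOR_BGR2HSV); m=cv2.inRange(h,np.array((12,100,80)),np.array((26,255,255))); x0,y0,x1,y1=box
    ys,xs=np.nonzero(m[y0:y1,x0:x1]); print(len(xs),xs.min()+x0,xs.max()+x0,ys.min()+y0,ys.max()+y0)
# predictions for stand poses
G=lambda o,y,P:[np.r_[o+np.array([[np.cos(y),-np.sin(y)],[np.sin(y),np.cos(y)]])@np.array(p[:2])/1e3,p[2]/1e3] for p in P]
P=[(-76,0,207),(0,0,190),(-72,64,226),(0,-85,8),(120,-85,8),(120,85,8),(0,85,8)]
obsA=np.array([S(288,122),S(243,207),S(364,151),(np.nan,)*2,S(85,425),S(278,522),S(345,402)]); obsB=np.array([D(227,209),D(340,224),D(243,130),D(335,472),D(492,472),D(447,315),D(303,322)])
from scipy.optimize import least_squares
def res(x):
    Q=G(x[:2],x[2],P); return np.nan_to_num(np.r_[(proj(a,Q)-obsA).ravel(),(proj(b,Q)-obsB).ravel()])
r=least_squares(res,[.7,0,-.17],loss='soft_l1'); print(r.x,np.rad2deg(r.x[2])); print(res(r.x).reshape(-1,2).round(1).tolist())
o,y=r.x[:2],r.x[2]
for n,p in (('peg_mid',(-38,0,193.5)),('pre -115',(-115,0,202)),('tip',(-76,0,207)),('pivot',(-72,64,216))): print(n,G(o,y,[p])[0])
```

```text
tip (array([0.6238, 0.0098, 0.2072]), np.float64(0.0018373363172757803))
root (array([ 0.6968, -0.0011,  0.1932]), np.float64(0.01301968424313323))
pivot (array([0.6472, 0.0697, 0.23  ]), np.float64(0.010300736188017474))
[array([ 0.8088, -0.0827,  0.008 ]), array([0.8299, 0.082 , 0.008 ]), array([0.72  , 0.0984, 0.008 ])] -7.294338386144204 -8.461705728936202
[array([ 0.6935, -0.0651,  0.008 ]), array([ 0.8053, -0.0909,  0.008 ]), array([0.8337, 0.0799, 0.008 ]), array([0.719 , 0.0976, 0.008 ])] -8.896522553862397 -9.447582499874372 -12.981455839054778 -8.77958310146917
71 320 332 211 231
45 335 357 172 176
[ 0.7021  0.0059 -0.1012] -5.7989954890480995
[[0.7, 1.8], [0.3, 3.7], [2.0, -0.1], [0.0, 0.0], [-2.9, 0.3], [-1.2, -0.4], [-1.5, -3.4], [0.2, -0.9], [-0.9, -1.7], [-4.6, -0.7], [1.1, 2.6], [1.9, -0.4], [-0.7, 0.4], [-1.5, 1.5]]
peg_mid [0.6643 0.0097 0.1935]
pre -115 [0.5877 0.0175 0.202 ]
tip [0.6265 0.0136 0.207 ]
pivot [0.6369 0.0769 0.216 ]
```

Run:
```python
from h import *
np.set_printoptions(precision=4,suppress=True)
a=load('scene'); b=load('side')
S=lambda u,v:(260+u/4,180+v/4); D=lambda u,v:(290+u/5,130+v/5)
# peg line via intersection of viewing planes
n1=np.cross(ray(a,*S(281,145))[1],ray(a,*S(246,203))[1]); n2=np.cross(ray(b,*D(245,221))[1],ray(b,*D(338,225))[1]); d=np.cross(n1,n2); d/=np.linalg.norm(d); print('peg dir',d,np.rad2deg(np.arctan(d[1]/d[0])),np.rad2deg(np.arcsin(d[2])))
G=lambda o,y,P:[np.r_[o+np.array([[np.cos(y),-np.sin(y)],[np.sin(y),np.cos(y)]])@np.array(p[:2])/1e3,p[2]/1e3] for p in P]
P=[(-76,0,207),(0,0,190),(-72,64,226),(0,-85,8),(120,-85,8),(120,85,8),(0,85,8)]
N=(np.nan,)*2
obsA=np.array([S(288,123),N,S(364,151),N,S(85,425),S(278,522),S(345,402)]); obsB=np.array([D(226,209),D(340,225),N,D(335,472),D(492,472),D(447,315),D(303,322)])
from scipy.optimize import least_squares
for zf in (.004,.008,.012,.016):
  P[3:]=[(p[0],p[1],zf*1e3) for p in P[3:]]
  def res(x):
    Q=G(x[:2],x[2],P); return np.nan_to_num(np.r_[(proj(a,Q)-obsA).ravel(),(proj(b,Q)-obsB).ravel()])
  r=least_squares(res,[.7,0,-.17],loss='soft_l1'); o,y=r.x[:2],r.x[2]; print(zf,r.cost,o,np.rad2deg(y),G(o,y,[(-38,0,0),(-76,0,0),(-72,64,0)])); 
  if zf==.012: print(res(r.x).reshape(-1,2).round(1).tolist())
```

```text
peg dir [ 0.9825 -0.1462 -0.115 ] -8.464420486937064 -6.605553305212584
0.004 16.55955240222923 [0.7015 0.0081] -5.813731499907265 [array([0.6637, 0.012 , 0.    ]), array([0.6258, 0.0158, 0.    ]), array([0.6363, 0.0791, 0.    ])]
0.008 15.440874374015188 [0.7019 0.0076] -5.930097175034147 [array([0.6641, 0.0116, 0.    ]), array([0.6263, 0.0155, 0.    ]), array([0.6369, 0.0787, 0.    ])]
0.012 15.721019582873833 [0.7024 0.007 ] -5.853192159420612 [array([0.6646, 0.0109, 0.    ]), array([0.6268, 0.0147, 0.    ]), array([0.6373, 0.078 , 0.    ])]
[[1.0, 1.8], [0.0, 0.0], [2.4, 0.1], [0.0, 0.0], [-2.8, -0.1], [-0.9, -0.7], [-1.1, -3.7], [0.4, -1.1], [-0.9, -2.1], [0.0, 0.0], [1.2, 1.7], [2.0, -1.3], [-0.6, -0.5], [-1.4, 0.5]]
0.016 17.30766549158869 [0.7027 0.0063] -5.640458397519118 [array([0.6649, 0.01  , 0.    ]), array([0.6271, 0.0138, 0.    ]), array([0.6374, 0.0771, 0.    ])]
```

Stand estimate, from the peg-line direction, the tip by triangulation and the foot edges: yaw about -8.7°, origin about (0.700,-0.002). The joint fit gave about -5.8°, apparently because the foot is not centred in y. I move to the pre-insert pose at (0.586,0.0155,0.240) with yaw -8.7°, then check.

```bash
python3 -m pendant '[[[0,0,-0.017,0.03,0.06,0,0],[0,0,-0.017,0.045,0.09,0,0],[0,0,-0.017,0.045,0.1,0,0],[0,0,-0.017,0.045,0.1,0,0],[0,0,-0.017,0.045,0.1,-0.03,0],[0,0,-0.017,0.045,0.1,-0.03,0],[0,0,-0.017,0.045,0.1,-0.03,0],[0,0,-0.017,0.045,0.1,-0.03,0],[0,0,-0.016,0.045,0.09,-0.03,0],[0,0,-0.016,0.036,0.05,-0.03,0],[0,0,0,0.02,0.027,-0.03,0],[0,0,0,0,0,0,0],[0,0,0,0,0,0,0],[0,0,0,0,0,0,0]]]'
python3 - <<'E'
from h import *
f=grab('scene'); s=grab('side'); w=grab('wrist')
A=cv2.resize(f['frame'][150:260,270:400],None,fx=3,fy=3,interpolation=cv2.INTER_CUBIC)
B=cv2.resize(s['frame'][110:220,260:390],None,fx=3,fy=3,interpolation=cv2.INTER_CUBIC)
C=cv2.resize(w['frame'],(390,244))
Z=np.zeros((244,390,3),np.uint8)
cv2.imwrite('pics/p1.png',np.vstack([np.hstack([A,B]),np.hstack([C,Z])]))
E
```

```text
time: 6.28
tool_pos: [0.5865, 0.0147, 0.2418]
tool_rot: [0.0, 0.997, -0.076, 0.0]
contact_force: [0.1, -0.9, -2.2]
gripper_width: 0.106
```

View pics/p1.png

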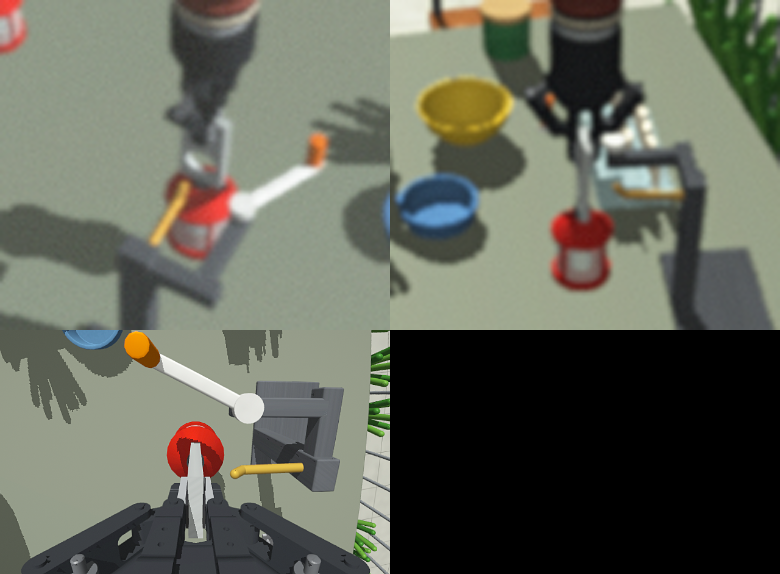

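The wrist view shows the peg level across the picture from (235,473) to (302,467), the pivot disc at (249,408) and the knob at (138,346), in crop pixels. The lantern plate hangs straight. I refine the stand pose from this frame.

Run:
```python
from h import *
np.set_printoptions(precision=4,suppress=True)
w=load('wrist'); im=w['frame']; h=cv2.cvtColor(im,cv2.COLOR_BGR2HSV)
m=cv2.inRange(h,np.array((17,120,80)),np.array((27,255,255))); m[:200]=0; m[:,:370]=0; m[:,510:]=0; m[260:]=0
ys,xs=np.nonzero(m); print('brass',len(xs),xs.min(),xs.max(),ys.min(),ys.max())
col=[(x,(ys[xs==x].min()+ys[xs==x].max())/2,np.ptp(ys[xs==x])+1) for x in range(xs.min(),xs.max()+1,10) if (xs==x).any()]; print(col)
c=np.array([(x,y) for x,y,t in col if 402<x<492]); k=np.polyfit(c[:,0],c[:,1],1)
# point on peg at image x; z from stand model: root .190 at right end, bend .196
rx=xs.max(); A=onz(w,rx,np.polyval(k,rx),.190); B=onz(w,403,np.polyval(k,403),.196); T=onz(w,xs.min()+8,np.mean(ys[xs<xs.min()+16]),.207)
print('root',A,'bend',B,np.hypot(*(A-B)[:2]),'yaw',np.rad2deg(np.arctan2(*(A-B)[[1,0]])),'tip',T)
o=cv2.inRange(h,np.array((8,170,180)),np.array((20,255,255))); o[120:]=0
k_,l,s,cc=cv2.connectedComponentsWithStats(o); i=1+np.argmax(s[1:,4]); print('knob',s[i],cc[i])
d=cv2.inRange(h,np.array((0,0,190)),np.array((180,50,255))); d[:, :300]=0; d[:,440:]=0; d[:90]=0; d[165:]=0
e=cv2.erode(d,np.ones((27,27))); yy,xx=np.nonzero(cv2.distanceTransform(d,cv2.DIST_L2,5)>cv2.distanceTransform(d,cv2.DIST_L2,5).max()-.7); pv=(xx.mean(),yy.mean()); print('pivot',pv,onz(w,*pv,.226))
print('knobtop',onz(w,*np.array([138*1.641,15*1.641]),.262))
```

```text
brass 1833 378 498 218 243
[(378, np.float64(235.0), np.int64(7)), (388, np.float64(233.5), np.int64(18)), (398, np.float64(229.5), np.int64(16)), (408, np.float64(228.5), np.int64(14)), (418, np.float64(228.0), np.int64(15)), (428, np.float64(227.5), np.int64(16)), (438, np.float64(227.0), np.int64(15)), (448, np.float64(227.0), np.int64(15)), (458, np.float64(226.0), np.int64(15)), (468, np.float64(225.5), np.int64(16)), (478, np.float64(225.5), np.int64(16)), (488, np.float64(225.0), np.int64(15)), (498, np.float64(225.5), np.int64(2))]
root [ 0.704  -0.0046  0.19  ] bend [0.6392 0.0049 0.196 ] 0.06544026126248549 yaw -8.3239977910632 tip [0.6264 0.0076 0.207 ]
knob [ 204    4   42   43 1393] [224.2771  24.3008]
pivot (np.float64(408.42857142857144), np.float64(127.28571428571429)) [0.6396 0.0696 0.226 ]
knobtop [0.5697 0.1179 0.262 ]
```

Wrist and scene/side agree within about 3 mm: yaw -8.4°, peg_mid about (0.665,0.002). The plate is lined up, so I slide it 78 mm onto the peg.

```bash
python3 -m pendant '[[[0,0,0,0.02,-0.004,-0.004,0],[0,0,0,0.04,-0.007,0,0],[0,0,0,0.04,-0.007,0,0],[0,0,0,0.04,-0.007,0,0],[0,0,0,0.04,-0.006,0,0],[0,0,0,0.04,-0.006,0,0],[0,0,0,0.04,-0.006,0,0],[0,0,0,0.034,-0.005,0,0],[0,0,0,0.02,-0.003,0,0],[0,0,0,0,0,0,0],[0,0,0,0,0,0,0]]]'
python3 - <<'E'
from h import *
f=grab('scene'); s=grab('side'); w=grab('wrist')
A=cv2.resize(f['frame'][150:260,270:400],None,fx=3,fy=3,interpolation=cv2.INTER_CUBIC)
B=cv2.resize(s['frame'][110:220,290:420],None,fx=3,fy=3,interpolation=cv2.INTER_CUBIC)
C=cv2.resize(w['frame'],(390,244))
cv2.imwrite('pics/p2.png',np.vstack([np.hstack([A,B]),np.hstack([C,C*0])]))
E
```

```text
time: 7.8
tool_pos: [0.6644, 0.0026, 0.2401]
tool_rot: [-0.0, 0.997, -0.075, -0.001]
contact_force: [-3.8, -0.7, -1.2]
gripper_width: 0.11
```

View pics/p2.png

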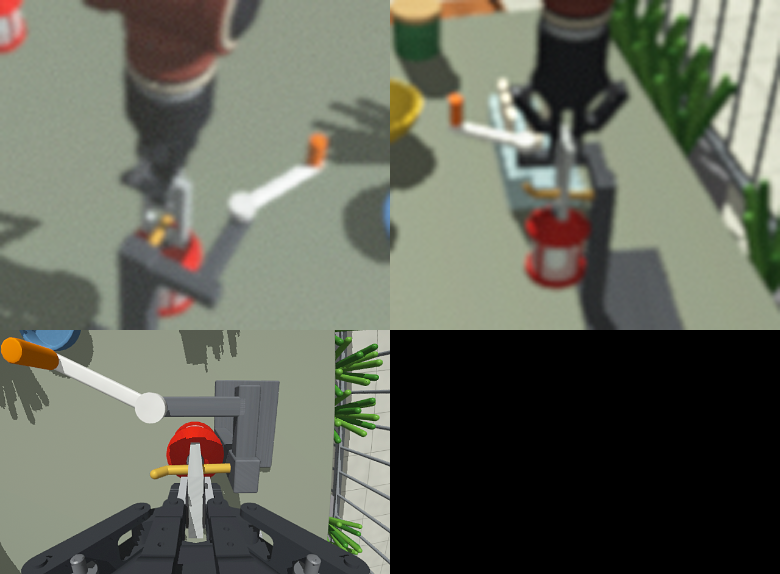

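The peg passes through the eye, with brass visible on both sides of the plate. The x force of -3.8 N suggests the 37 mm cap is just touching the post, so I back off 4 mm and then lower.

```bash
python3 -m pendant '[[[0,0,0,-0.016,0.002,0,0],[0,0,0,0,0,-0.02,0],[0,0,0,0,0,-0.02,0],[0,0,0,0,0,-0.02,0],[0,0,0,0,0,-0.015,0],[0,0,0,0,0,0,0],[0,0,0,0,0,0,0]]]'
```

```text
time: 8.82
tool_pos: [0.6611, 0.003, 0.2217]
tool_rot: [0.0, 0.997, -0.075, 0.0]
contact_force: [-0.5, -0.5, -2.6]
gripper_width: 0.107
```

```bash
python3 -m pendant '[[[0,0,0,0,0,-0.004,0],[0,0,0,0,0,-0.004,0],[0,0,0,0,0,0,0]]]'
```

```text
time: 9.2
tool_pos: [0.6609, 0.003, 0.2195]
tool_rot: [0.0, 0.997, -0.075, -0.0]
contact_force: [0.3, 0.6, -2.2]
gripper_width: 0.105
```

```bash
python3 -m pendant '[[[0,0,0,0,0,-0.004,0],[0,0,0,0,0,-0.002,0],[0,0,0,0,0,0,0],[0,0,0,0,0,0,0]]]'
```

```text
time: 9.7
tool_pos: [0.6611, 0.003, 0.2188]
tool_rot: [0.0, 0.997, -0.075, 0.0]
contact_force: [-2.0, 0.1, 2.6]
gripper_width: 0.106
```

The vertical force went from -2.2 to +2.6 N, so the lantern now rests on the peg. I open part way and lift straight out.

```bash
python3 -m pendant '[[[0,0,0,0,0,0,0.2],[0,0,0,0,0,0,0.25],[0,0,0,0,0,0,0.33],[0,0,0,0,0,0,0.33],[0,0,0,0,0,0,0.33],[0,0,0,0,0,0,0.33],[0,0,0,0,0,0,0.33],[0,0,0,0,0,0.03,0.33],[0,0,0,0,0,0.05,0.33],[0,0,0,0,0,0.08,0.33],[0,0,0,0,0,0.1,0.33],[0,0,0,0,0,0.1,0.33],[0,0,0,0,0,0.06,0.33],[0,0,0,0,0,0,0.33],[0,0,0,0,0,0,0]]]'
python3 - <<'E'
from h import *
f=grab('scene'); s=grab('side'); w=grab('wrist')
A=cv2.resize(f['frame'][150:260,270:400],None,fx=3,fy=3,interpolation=cv2.INTER_CUBIC)
B=cv2.resize(s['frame'][110:220,290:420],None,fx=3,fy=3,interpolation=cv2.INTER_CUBIC)
C=cv2.resize(w['frame'],(390,244))
cv2.imwrite('pics/p3.png',np.vstack([np.hstack([A,B]),np.hstack([C,C*0])]))
E
```

```text
time: 11.58
tool_pos: [0.6606, 0.003, 0.322]
tool_rot: [-0.0, 0.997, -0.075, -0.001]
contact_force: [0.6, 0.2, -0.2]
gripper_width: 0.129
```

View pics/p3.png

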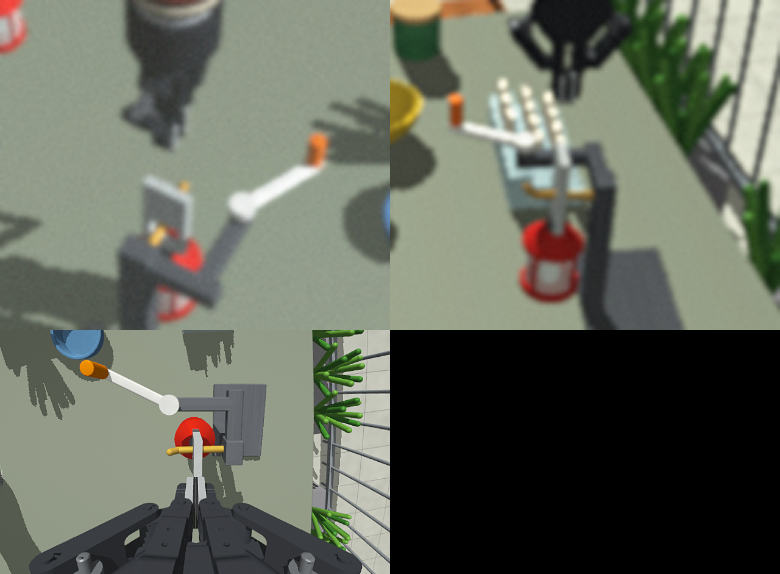

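The lantern hangs free and nearly upright on the peg, with the plate at about (197,450) in the wrist crop and brass on both sides. Next I work out the knob arc for the shut fingers (tool x kept radial).

```bash
python3 -m pendant '[[[0,0,-0.024,-0.05,0.095,0,0],[0,0,-0.024,-0.05,0.095,0,0],[0,0,-0.024,-0.05,0.095,0,0],[0,0,-0.024,-0.05,0.095,0,0],[0,0,-0.024,-0.05,0.095,0,0],[0,0,-0.024,-0.05,0.095,0,0],[0,0,0,0,0,-0.08,0],[0,0,0,0,0,-0.1,0],[0,0,0,0,0,-0.1,0],[0,0,0,0,0,-0.05,0],[0,0,0,0,0,0,0]]]'
python3 - <<'E'
from h import *
w=grab('wrist'); cv2.imwrite('pics/k1.png',w['frame'])
P=np.array([.640,.0705]); tp=manip.state()['tool_pos']; print(tp)
prev=tp[:2]
for f in np.r_[145.5:263.6:6]:
    r=np.deg2rad(f); u=np.array([np.cos(r),np.sin(r)]); t=np.array([-u[1],u[0]]); F=P+.086*u-.019*t; print(f,F.round(4),((F-prev)/.25).round(3)); prev=F
E
```

```text
time: 13.1
tool_pos: [0.5853, 0.1449, 0.2384]
tool_rot: [0.001, 0.955, -0.297, -0.002]
contact_force: [-0.7, 0.3, -0.3]
gripper_width: 0.001
[0.58598485 0.14508905 0.24006077]
145.5 [0.5799 0.1349] [-0.024 -0.041]
151.5 [0.5735 0.1282] [-0.026 -0.027]
157.5 [0.5678 0.121 ] [-0.023 -0.029]
163.5 [0.5629 0.1131] [-0.02  -0.031]
169.5 [0.5589 0.1049] [-0.016 -0.033]
175.5 [0.5558 0.0962] [-0.013 -0.035]
181.5 [0.5535 0.0872] [-0.009 -0.036]
187.5 [0.5523 0.0781] [-0.005 -0.037]
193.5 [0.5519 0.0689] [-0.001 -0.037]
199.5 [0.5526 0.0597] [ 0.003 -0.037]
205.5 [0.5542 0.0506] [ 0.006 -0.036]
211.5 [0.5567 0.0418] [ 0.01  -0.035]
217.5 [0.5602 0.0332] [ 0.014 -0.034]
223.5 [0.5645 0.0251] [ 0.017 -0.033]
229.5 [0.5697 0.0174] [ 0.021 -0.031]
235.5 [0.5756 0.0104] [ 0.024 -0.028]
241.5 [0.5823 0.004 ] [ 0.027 -0.026]
247.5 [ 0.5895 -0.0017] [ 0.029 -0.023]
253.5 [ 0.5974 -0.0066] [ 0.031 -0.02 ]
259.5 [ 0.6056 -0.0106] [ 0.033 -0.016]
```

View pics/k1.png

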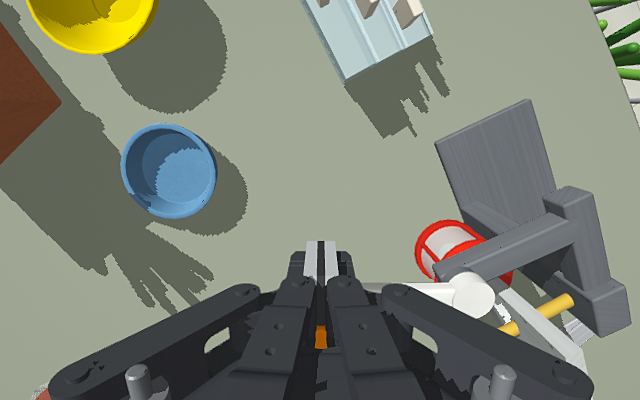

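The shut fingers stand right behind the knob (orange at (321,335), in line with the fingers). I push along the arc, first half.

```bash
python3 -m pendant '[[[0,0,0,-0.024,-0.041,0,0],[0,0,0.033,-0.026,-0.027,0,0],[0,0,0.033,-0.023,-0.029,0,0],[0,0,0.033,-0.020,-0.031,0,0],[0,0,0.034,-0.016,-0.033,0,0],[0,0,0.033,-0.013,-0.035,0,0],[0,0,0.033,-0.009,-0.036,0,0],[0,0,0.034,-0.005,-0.037,0,0],[0,0,0.033,-0.001,-0.037,0,0],[0,0,0.033,0.003,-0.037,0,0],[0,0,0,0,0,0,0]]]'
python3 - <<'E'
from h import *
f=grab('scene'); h=cv2.cvtColor(f['frame'],cv2.COLOR_BGR2HSV)
m=cv2.inRange(h,np.array((6,170,150)),np.array((14,255,255)));k,l,s,c=cv2.connectedComponentsWithStats(m)
P=np.array([.64,.0705])
for i in range(1,k):
    if s[i,4]>8 and 280<c[i][0]<420 and 150<c[i][1]<260: q=onz(f,*c[i],.248)[:2]; print(s[i],c[i],q,np.rad2deg(np.arctan2(*(q-P)[::-1]))%360,np.hypot(*(q-P)))
E
```

```text
time: 14.52
tool_pos: [0.5527, 0.0589, 0.2418]
tool_rot: [0.0, 0.986, 0.166, 0.001]
contact_force: [0.0, 1.1, -0.6]
gripper_width: 0.001
```

```bash
python3 -m pendant '[[[0,0,0.033,0.006,-0.036,0,0],[0,0,0.033,0.010,-0.035,0,0],[0,0,0.034,0.014,-0.034,0,0],[0,0,0.033,0.017,-0.033,0,0],[0,0,0.033,0.021,-0.031,0,0],[0,0,0.034,0.024,-0.028,0,0],[0,0,0.033,0.027,-0.026,0,0],[0,0,0.033,0.029,-0.023,0,0],[0,0,0.034,0.031,-0.020,0,0],[0,0,0,0,0,0,0]]]'
cat > kn.py <<'E'
from h import *
P=np.array([.64,.0705])
for n in ('scene','side','wrist'):
    f=grab(n); h=cv2.cvtColor(f['frame'],cv2.COLOR_BGR2HSV)
    m=cv2.inRange(h,np.array((6,170,110)),np.array((16,255,255)));k,l,s,c=cv2.connectedComponentsWithStats(m)
    for i in range(1,k):
        q=onz(f,*c[i],.246)[:2]
        if s[i,4]>8 and np.hypot(*(q-P))<.13: print(n,s[i],c[i].round(1),q.round(4),'ang',(np.rad2deg(np.arctan2(*(q-P)[::-1]))%360).round(1),np.hypot(*(q-P)).round(4))
E
python3 kn.py
```

```text
time: 15.82
tool_pos: [0.5975, -0.0068, 0.2409]
tool_rot: [0.0, 0.803, 0.596, 0.0]
contact_force: [-0.5, -0.5, -0.2]
gripper_width: 0.002
scene [324 195   4   9  26] [325.7 198.5] [ 0.615  -0.0128] ang 253.3 0.087
side [334 163   4   9  21] [335.  166.8] [ 0.6155 -0.0123] ang 253.5 0.0863
```

The knob tracks as planned, at 253.4° in both views with the stop near 261.6°. I push on gently until it meets the stop.

```bash
python3 -m pendant '[[[0,0,0.016,0.017,-0.009,0,0],[0,0,0.016,0.017,-0.008,0,0],[0,0,0.013,0.012,-0.005,0,0],[0,0,0,0,0,0,0]]]'; python3 kn.py
```

```text
time: 16.48
tool_pos: [0.6072, -0.0116, 0.2406]
tool_rot: [-0.002, 0.759, 0.652, -0.001]
contact_force: [-5.1, 1.8, 2.1]
gripper_width: -0.002
scene [322 197   4  10  27] [323.8 201.2] [ 0.6259 -0.0147] ang 260.6 0.0863
side [336 161   5  11  31] [337.7 165.6] [ 0.6261 -0.0083] ang 260.0 0.0801
```

```bash
python3 -m pendant '[[[0,0,0,0.008,-0.001,0,0],[0,0,0,0.006,-0.001,0,0],[0,0,0,0,0,0,0]]]'; python3 kn.py
```

```text
time: 17.0
tool_pos: [0.6076, -0.0117, 0.2405]
tool_rot: [-0.005, 0.759, 0.652, -0.004]
contact_force: [-18.1, 2.2, 8.0]
gripper_width: 0.004
scene [322 197   4   9  27] [323.8 200.9] [ 0.6248 -0.0151] ang 259.9 0.0869
side [336 162   5  10  28] [337.9 166. ] [ 0.626  -0.0105] ang 260.2 0.0822
```

The force rose to 18 N with no further movement, so the bar is hard against its stop. I back off, rise clear and check.

```bash
python3 -m pendant '[[[0,0,0,-0.02,0.003,0,0],[0,0,0,-0.04,0.006,0,0],[0,0,0,-0.08,0.01,0,0],[0,0,0,-0.08,0.01,0.05,0],[0,0,0,-0.08,0.01,0.1,0],[0,0,0,-0.08,0,0.12,0],[0,0,0,-0.08,0,0.1,0],[0,0,0,0,0,0,0],[0,0,0,0,0,0,0],[0,0,0,0,0,0,0],[0,0,0,0,0,0,0]]]'; python3 kn.py
python3 - <<'E'
from h import *
f,s,w=map(load,('scene','side','wrist'))
A=cv2.resize(f['frame'][150:260,270:400],None,fx=3,fy=3,interpolation=cv2.INTER_CUBIC)
B=cv2.resize(s['frame'][110:220,290:420],None,fx=3,fy=3,interpolation=cv2.INTER_CUBIC)
C=cv2.resize(w['frame'],(390,244)); D=cv2.resize(f['frame'],(390,244))
cv2.imwrite('pics/e1.png',np.vstack([np.hstack([A,B]),np.hstack([C,D])]))
E
```

```text
time: 18.52
tool_pos: [0.4972, -0.0029, 0.3316]
tool_rot: [-0.001, 0.758, 0.652, -0.001]
contact_force: [0.3, 0.5, -0.8]
gripper_width: 0.004
scene [322 198   4   8  23] [323.8 201.1] [ 0.6256 -0.0147] ang 260.4 0.0864
side [336 162   5  10  24] [337.9 166.5] [ 0.6254 -0.0129] ang 260.1 0.0846
wrist [320 329   8  20 111] [322.8 339.7] [ 0.6163 -0.0194] ang 255.2 0.093
```

View pics/e1.png

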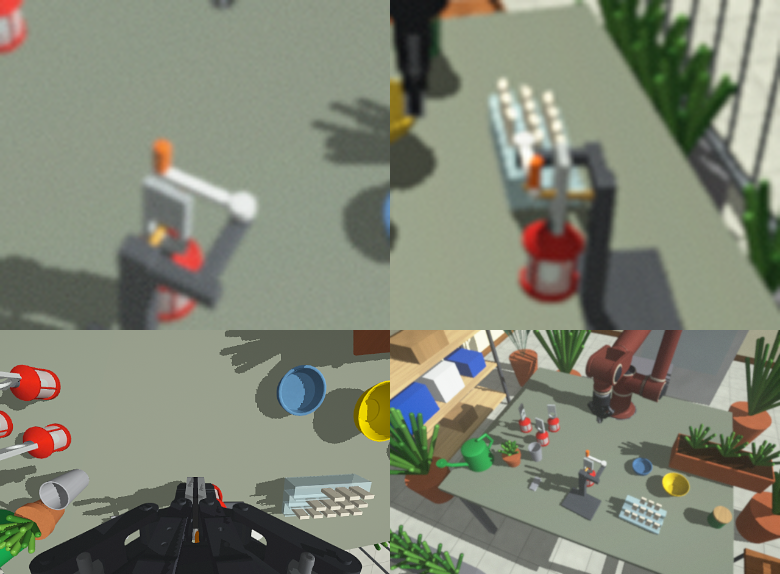

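```bash
python3 -c "
from plant import manip
print(manip.job_done())"
```

```text
the job is handed in; nothing more can be done
None
```

The red lantern hangs by its eye on the brass peg, and the white turnbutton is swung across in front of its plate, up to its stop. I handed the job in at about 18.7 s; no verdict came back.

- **Lantern:** I took the leftmost of the four look-alikes, at about (0.475, -0.213). I slid it onto the peg and lowered it until its weight came off the gripper. After release, the pictures show it hanging nearly upright with the peg through the eye. I hung it about 4 mm further out than peg_mid, because at 38 mm its cap seemed to touch the post (3.8 N).
- **Turnbutton:** I pushed the knob round its arc with the fingers shut. At the end the force rose from 5 to 18 N with no more movement, which I took as the stop.
- **Final check:** With the arm withdrawn, the scene and side cameras put the bar at 260.1–260.4°. I expected about 261.6° from my estimate of the stand's direction, which is good to about 1–2°. The wrist camera read 255°, but it saw only part of the knob behind the fingers, so I ignored it.
- **Disagreement on the stand:** One fit of the stand's direction gave -5.8° instead of -8.4°, apparently because its foot is not centred. I used the peg and pivot measurements instead.
- **Other things:** In the last overview nothing else looks moved, though I checked this only by eye.

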